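Bring the feed counter round to its fin

TASK

Get the baby's feed counter ready for the new day: with a fingertip, flick the tabs of its wooden wheel through the opening in its fence so that the wheel clicks round clockwise (seen from above), until the tab with the upright knob points at the tall fin, and leave it resting in that click, never a click past it. Only push the wheel: nothing is to be picked up, the counter must not be lifted, tipped or shoved along the shelf, and everything else, the tilt-out bin included, stays as it is.

Things in the scene. Friction and masses are not known exactly. Their poses are not given: they have to be found in the camera images.
- counter: Feed counter: loose weighted cream stand (0.8 to 1.1 kg) with a flat wooden star wheel. Origin: centre of the underside, on the wheel's axis; z up, x from its open side (thumb window, -x) to its tall fin (+x). Round base plate 160 mm across, 16 mm thick. A fence 46 mm tall stands 73 to 78 mm from the axis all round except in the window. Things stand beside it; the space before the window is clear.
- feed_wheel (a joint): Wheel angle, rad, growing clockwise from above; 0: knobbed tab points at the fin (goal). Clicks every 0.785 (45 deg). Starts at rest 2, 3 or 4 clicks short (-1.57, -2.36, -3.14), very rarely poised between two; a stop bars turning back beyond -3.5, nothing bars passing 0. Pushed over half a click (22.5 deg) it snaps on to the next click, under that it springs back; 2 to 3 N at the tab ends.
- wheel_knob (a point): Top of the upright plain steel knob (22 mm across, 14 mm tall, top 62 mm above the shelf) that marks one tab; it stands on the wheel at that tab's root, 28 mm from the axis.
- fin_top (a point): Top of the tall cream fin on the fence, 84 mm above the shelf; fin 26 mm long radially, 10 mm thick, its middle 86 mm from the axis on the counter's +x side.
- thumb_window (a point): End of the tab that at rest points straight out of the window: 65 mm from the axis on the counter's -x side, 38 mm above the shelf. Its neighbours point 45 degrees to either side. The fence is open here from y = -62 to +62 mm (counter frame). Clockwise here means pushing a tab towards the counter's +y.
- tilt_bin (a joint): Cream tilt-out bin in a steel frame 190 mm tall at the back of the shelf; 0 is shut, grows as its top tilts out towards the robot (rad). Leave shut.
- teether: Red silicone teething ring lying flat, 76 mm across, 14 mm thick, beside the counter; origin under its centre. Leave alone.
- cup: Clear plastic cup, 68 mm across, 90 mm tall, beside the counter; origin under its centre. Leave alone.
- dish: Small white ceramic dish, 90 mm across, 30 mm tall, in front of the counter to one side; origin under its centre. Leave alone.
- turtle: Wooden turtle rattle, about 90 mm long, 41 mm tall; origin under its shell. Leave alone.
- baby_bottle: White baby bottle standing, 56 mm across, 150 mm tall; origin under its centre. Leave alone.
- jar: Glass jar, 66 mm across, 90 mm tall; origin under its centre. Leave alone.
- spoon: Wooden-handled steel spoon lying flat, 170 mm long; origin at its middle. Leave alone.
- wheel_axis (a point): Centre of the wheel's top face, 48 mm above the shelf. The wheel turns flat about the counter's z: a disc 90 mm across with eight radial tabs at 45 degrees, each 7 mm thick and reaching to 65 mm from the axis; disc and tabs are 28 to 48 mm above the shelf, with 12 mm free between tabs and base plate.
Mind the look-alikes: they are no part of the job. What is shaped like the counter but blue, orange or pink is not meant.

How it is judged:
By the outcome, as a careful person would: the job done as asked, in the order asked, and still so for the second after the job is handed in, with the robot touching nothing.
It also fails if it takes over 51 s, if anything falls off the work surface, if the arm or the gripper's body presses on something with over 40 N, if the wrist force passes 120 N, or if a joint passes its speed limit or range.

ROBOT

A 7-joint arm with a two-finger parallel gripper is mounted at the origin on the work surface. World frame = base frame: x ahead of the robot, y to its left, z up, the work surface at z = 0. Lengths are in m, angles in rad, forces in N, time in s.
With the tool pointing down it reaches from about 0.4 to 0.85 m from the base axis. Payload 10.4 kg.
Tool frame: the origin (TCP) lies at the very end of the fingers, on their centre line; the grasp point (between the pads) lies 19 mm behind it (manip.tcp_to_grasp is the distance from the TCP to the grasp point, in m); x points along the fingers, y is the direction in which the jaws open and shut, and the axes are right-handed (so a half turn about x gives the same grasp; the last joint's range is limited). The gripper opens to 85 mm and grips with 20 to 120 N. Pads are 22 mm wide; open, the fingers measure 114 mm over their backs; the gripper's body (76 mm by 85 mm) begins 54 mm behind the grasp point. The pads swing forward as they close: fully open they stand 13 mm farther back than shut.
Start: joints at [-1.203, 0.332, -0.065, 1.46, 0.022, 1.35, -0.088], TCP at [0.238, 0.578, 0.231] pointing down, gripper open.
Joint ranges: [-2.6, 2.6], [-0.5, 2.12], [-1.47, 1.34], [0.16, 2.42], [-1.27, 4.41], [0.06, 2.06], [-2.6, 2.6]. Speed limits (rad/s): [2.22, 2.22, 2.79, 2.79, 3.14, 3.14, 3.14].

INTERFACE

Orientations are given as a unit quaternion [x, y, z, w].
In Python, from workcell import manip, cams, hand_in gives the robot as it stands.
- The arm moves only by the shell command python3 -m handwheel 'ROWS' [FORCE]. ROWS is text: rows parted by semicolons, each of 7 numbers parted by spaces: the shift along the tool's x, y, z in mm, then the turn, a rotation vector about the tool's x, y, z in rad, then the finger opening in mm, from 0 to 85.4. A call has 1 to 8 rows; each row shifts and turns the commanded pose from where the row before left it, along the tool's axes as they then stand; what a row does not reach is not made up. A row lasts 1/10 s, in which the tool goes at most 50 mm and 8.59 degrees, less where a joint would pass 70% of its speed; a pose out of reach is approached as far as the arm can. A call with a gripper value outside its range is refused whole. The fingers move at their own pace and stop on an object; FORCE is the grip in N (left out, the last holds). Time passes only in rows, so rows that do not move let the fingers close. It gives the time, the measured TCP pose, the force and the opening at its end, in the units of the state.
- manip.get_obs(): the state, without advancing time (a new reading comes with each control period).
- cams.camera(name): name is "scene" or "top"; returns a dict with "color" (400x640x3 uint8, blue, green, red), "depth" (400x640 float32, m along the optical axis (not along the pixel's ray), 0 where there is no reading), "camera_matrix" (3x3 intrinsics, pixels), "origin" and "attitude" of the camera in the world. Camera axes: x right, y down, z forward; pixel columns grow to the right and rows downward; lengths in m; the calibration is good to about 2 mm. A picture is of the moment at which its call begins.
- hand_in(): hands the job in, once; it reports no verdict.
Trained networks look in the newest picture that a camera, given by its name, has taken for a name from the list of things; names that differ only in an ending like _2 or _b are one class to them, and where a whole thing is asked for, a point or a joint stands for the part that bears it (a point fixed in the world has none). Each returns a list of dicts, best first, with "conf" (0 to 1); they miss things now and then, are a little off and sometimes report something else, mostly with a low value. They report only what shows in the picture. A call takes as long as a camera call. They do not tell look-alikes from the thing itself.
- cams.recognise(camera, thing): "box" ([left, top, width, height] in pixels, round what is visible of it).
- cams.outline_of(camera, thing): "region" (400x640 bool, what is visible of it) and "box" ([left, top, width, height] in pixels, round what is visible of it).
The state is a dict: "clock": time; "joint_pos": joint angles; "joint_velocities": joint speeds; "tau": joint torques, N m; "position": TCP position; "ee_rot": TCP orientation; "ft_force": force on the tool from outside, world axes, zero at the start; "torque": the same for the moment, N m; "grip_width": opening from 0.0 (shut) to 1.0 (fully open).
Only numpy, scipy, OpenCV 4.12 (cv2) and the standard library are available. Lean on these libraries where they do the work, as an engineer would, in place of code of your own. Each camera call takes 0.05 s, during which the arm holds its last target.

## Working session

There is one attempt and no reset: what is moved stays moved. The work goes in short steps, Python scripts to look and compute and a shell command to move; the robot and the scene stay as the last step left them, time stands still between calls to the robot, and variables do not carry over. Pictures are saved under pics/ and viewed, and the job is handed in when it is done.

```bash
mkdir -p pics; ls; cat > h.py <<'E'
import numpy as np,cv2
from workcell import manip,cams,hand_in
from scipy.spatial.transform import Rotation as R
def rot(a):
    a=np.array(a,float)
    return a if a.shape==(3,3) else R.from_quat(a).as_matrix()
def pts(c):
    K=np.array(c["camera_matrix"]);d=c["depth"];v,u=np.mgrid[:400,:640]
    P=np.stack([(u-K[0,2])/K[0,0]*d,(v-K[1,2])/K[1,1]*d,d],-1)
    return P@rot(c["attitude"]).T+np.array(c["origin"])
def proj(c,p):
    K=np.array(c["camera_matrix"]);q=rot(c["attitude"]).T@(np.array(p)-np.array(c["origin"]))
    return (K@q/q[2])[:2]
E
python3 - <<'E'
from h import *
for n in("top","scene"):
    c=cams.camera(n);cv2.imwrite(f"pics/{n}0.png",c["color"]);print(n,c["origin"],c["attitude"],c["camera_matrix"])
    for t in("counter","wheel_knob","fin_top","wheel_axis","thumb_window","dish","cup","teether"):
        P=pts(c)
        for r in cams.recognise(n,t)[:4]:
            b=r["box"];u,v=int(b[0]+b[2]/2),int(b[1]+b[3]/2);print(t,round(r["conf"],2),b,P[v,u].round(3))
print(manip.get_obs())
E
```

```text
pics
top [ 0.41651306 -0.01104829  1.00342714] [-0.7005027   0.71221253 -0.03640994  0.02689979] [[369.50084641   0.         316.5579547 ]
 [  0.         369.50084641 191.51902366]
 [  0.           0.           1.        ]]
counter 0.93 [402.5, 270.7, 69.0, 60.0] [ 0.221 -0.326  0.048]
counter 0.77 [201.6, 226.3, 64.3, 61.1] [0.341 0.191 0.047]
counter 0.76 [151.4, 66.2, 73.5, 60.1] [0.761 0.311 0.048]
counter 0.74 [271.1, 138.9, 62.8, 72.9] [0.546 0.013 0.047]
wheel_knob 0.83 [387.6, 57.8, 45.9, 43.9] [ 0.802 -0.281  0.046]
wheel_knob 0.73 [171.2, 71.8, 47.0, 43.3] [0.769 0.295 0.048]
wheel_knob 0.68 [205.0, 233.1, 54.4, 51.0] [0.336 0.194 0.047]
wheel_knob 0.56 [407.3, 274.6, 53.1, 50.8] [ 0.221 -0.315  0.05 ]
fin_top 0.93 [379.7, 52.7, 69.5, 61.7] [ 0.79  -0.291  0.047]
fin_top 0.9 [198.3, 224.0, 65.9, 63.7] [0.343 0.196 0.049]
fin_top 0.86 [401.1, 267.2, 71.6, 63.1] [ 0.226 -0.323  0.05 ]
fin_top 0.77 [267.8, 137.1, 62.9, 73.4] [0.551 0.02  0.049]
wheel_axis 0.96 [209.4, 235.5, 44.2, 49.2] [0.33  0.197 0.044]
wheel_axis 0.95 [410.3, 275.8, 49.3, 51.7] [ 0.219 -0.318  0.049]
wheel
[... 2339 characters left out ...]
8  0.154 -0.001]
{'clock': 0.9, 'joint_pos': array([-1.20261509,  0.33219854, -0.06473183,  1.46010513,  0.02161446,
        1.34984449, -0.08851545]), 'joint_velocities': array([ 0.0007601 ,  0.00059376,  0.0020659 ,  0.00030758,  0.00111279,
        0.00064548, -0.00111873]), 'tau': array([ 3.73727235e-04, -6.25204825e+01,  4.93007479e-02, -3.91827214e+01,
        1.64966140e-02,  1.71410029e-03, -2.03757446e-05]), 'position': array([0.23805211, 0.57792986, 0.23133607]), 'ee_rot': array([ 0.13732686,  0.69365077, -0.13722765,  0.69365591]), 'ft_force': array([-0.17462996, -0.21412009,  0.47137038]), 'torque': array([ 0.0214983 ,  0.03119424, -0.02883706]), 'grip_width': 1.0025406128700212}
```

View pics/top0.png

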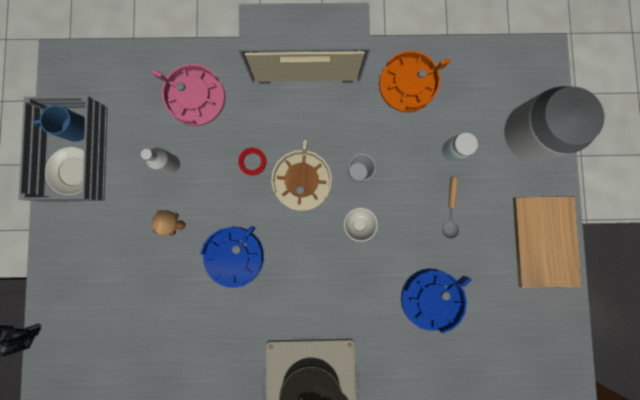

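View pics/scene0.png

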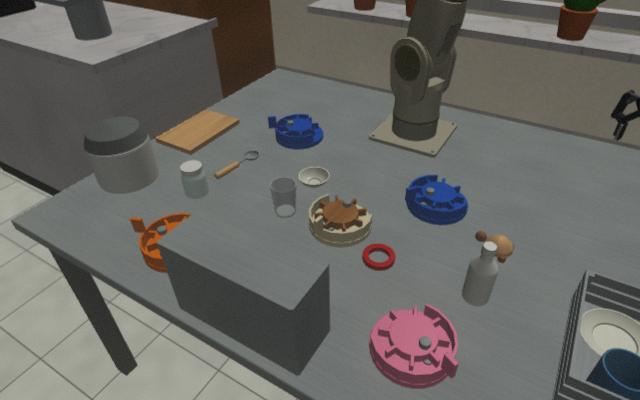

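```bash
python3 -c "
import cv2
a=cv2.imread('pics/top0.png')[125:225,240:400];cv2.imwrite('pics/ct.png',cv2.resize(a,None,fx=5,fy=5,interpolation=3))
a=cv2.imread('pics/scene0.png')[160:260,270:400];cv2.imwrite('pics/cs.png',cv2.resize(a,None,fx=5,fy=5,interpolation=3))"
```

```text
(no output)
```

View pics/ct.png

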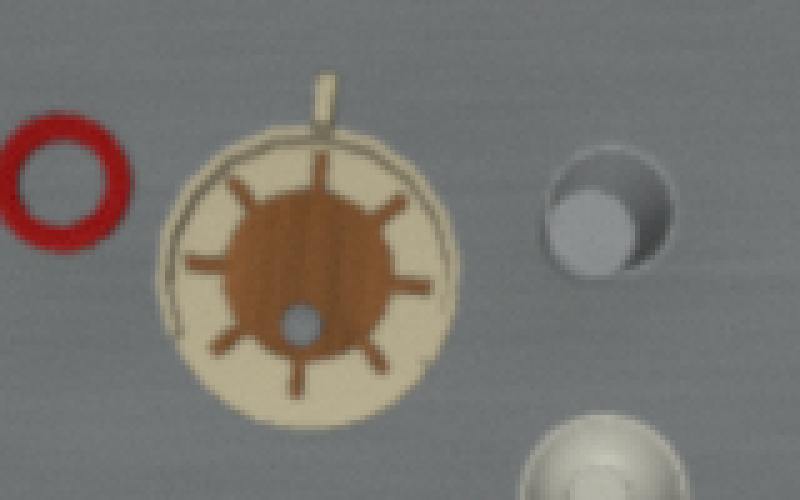

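View pics/cs.png

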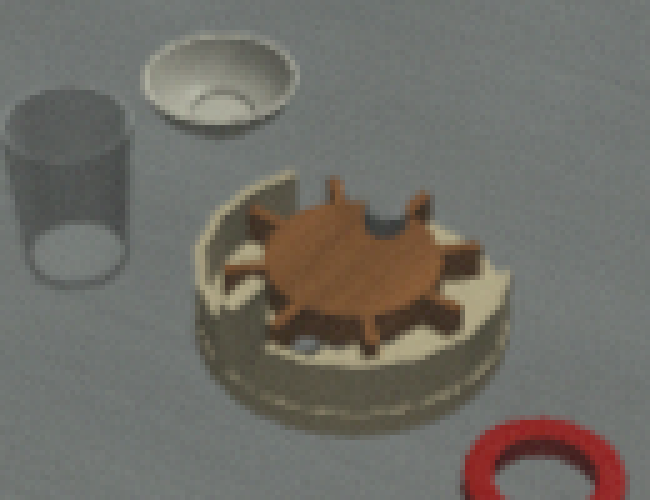

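The candidates in top are cream (301,180), blue (233,257), blue (434,300), pink (193,95) and orange (410,81). Only the cream one with the wooden wheel fits, and the enlarged crops confirm it. Its knob sits opposite the fin, with the window facing the robot. Next I'll measure the pose.

```bash
cat > meas.py <<'E'
from h import *
from scipy.optimize import least_squares
def measure(n="top",save=None):
    c=cams.camera(n);P=pts(c)
    if save: cv2.imwrite(save,c["color"])
    hsv=cv2.cvtColor(c["color"],cv2.COLOR_BGR2HSV).astype(int)
    near=np.hypot(P[...,0]-.55,P[...,1]-.02)<.13
    H,S,V=hsv[...,0],hsv[...,1],hsv[...,2]
    return c,P,near,H,S,V
E
python3 - <<'E'
from meas import *
for n in("top","scene"):
    c,P,near,H,S,V=measure(n)
    wood=near&(S>110)&(H>4)&(H<22)&(P[...,2]>.04)&(P[...,2]<.056)
    cream=near&(S>25)&(S<110)&(H>12)&(H<35)
    Q=P[cream];print(n,wood.sum(),cream.sum())
    w=P[wood][:,:2]
    # wheel fit: centre + angle, using mask extents
    ctr=w.mean(0);
    print("wood mean",P[wood].mean(0))
    base=Q[(Q[:,2]<.03)];
    f=Q[Q[:,2]>.06];print("fin",f.mean(0),len(f),Q[:,2].max())
    fen=Q[(Q[:,2]>.04)&(Q[:,2]<.05)]
    r=least_squares(lambda p:np.hypot(*(fen[:,:2]-p[:2]).T)-.0755,ctr,loss="soft_l1",f_scale=.002).x;print("fence fit",r,len(fen))
    # rim of base
    d=np.hypot(*(base[:,:2]-r).T);print("base r pct",np.percentile(d,[50,95,99]))
    k=near&(P[...,2]>.055)&(P[...,2]<.07)&(S<70)
    kk=k&(np.hypot(P[...,0]-r[0],P[...,1]-r[1])<.05);print("knob",kk.sum(),P[kk].mean(0) if kk.any() else None)
    a=np.arctan2(*(w-r).T[::-1]);rr=np.hypot(*(w-r).T);m=(rr>.05)&(rr<.067)
    z=np.exp(8j*a[m]).mean();print("tab phase deg",np.degrees(np.angle(z))/8,abs(z),m.sum())
    if len(f):
        print("fin dir deg",np.degrees(np.arctan2(*(f.mean(0)[:2]-r)[::-1])))
    if kk.any(): print("knob dir",np.degrees(np.arctan2(*(P[kk].mean(0)[:2]-r)[::-1])))
print(R.from_quat(manip.get_obs()["ee_rot"]).as_matrix().round(3))
E
```

```text
top 926 1971
wood mean [0.53656006 0.0148025  0.0475429 ]
fin [0.61019043 0.0061224  0.07957318] 50 0.08881583016400263
fence fit [0.53549698 0.01502681] 352
base r pct [0.06543912 0.079164   0.08721445]
knob 54 [0.50713705 0.01849913 0.06127887]
tab phase deg -6.923698286232842 0.9715907409958668 77
fin dir deg -6.798306342511997
knob dir 173.01959595155142
scene 736 1652
wood mean [0.54023905 0.01940435 0.04620976]
fin [0.62268055 0.00884224 0.07431095] 98 0.08578713499048096
fence fit [0.53638449 0.01748055] 351
base r pct [0.07646688 0.07986706 0.10930657]
knob 46 [0.50950629 0.021163   0.05959381]
tab phase deg -7.135499220419125 0.954128230232173 90
fin dir deg -5.716313115292721
knob dir 172.1987556338545
[[ 0.     0.381  0.925]
 [ 0.     0.925 -0.381]
 [-1.     0.    -0.   ]]
```

```bash
python3 -m handwheel '0 0 0 0.145 0 0 0;0 0 0 0.145 0 0 0;0 0 0 0.145 0 0 0;0 0 0 0.145 0 0 0;0 0 0 0.145 0 0 0;0 0 0 0.145 0 0 0;0 0 0 0.145 0 0 0;0 0 0 0.145 0 0 0' 20; python3 -m handwheel '0 0 0 0.14 0 0 0;0 0 0 0 0 0 0'
cat > rel.py <<'E'
from h import *
C=np.array([.536,.016,0]);A=np.radians(-6.9)
E=np.array([[np.cos(A),np.sin(A),0],[-np.sin(A),np.cos(A),0],[0,0,1]])
def show(tgt=None):
    o=manip.get_obs();T=rot(o["ee_rot"]);p=np.array(o["position"])
    print("t",o["clock"],"counter frame mm",(E@(p-C)*1e3).round(1),"F",(E@np.array(o["ft_force"])).round(1),"grip",o["grip_width"])
    print("tool axes in counter frame cols",(E@T).round(3).tolist())
    if tgt is not None:
        print("tool shift mm",(T.T@(C+E.T@(np.array(tgt)/1e3)-p)*1e3).round(1))
if __name__=="__main__":
    import sys;show([float(x) for x in sys.argv[1:4]] if len(sys.argv)>3 else None)
E
python3 rel.py -115 -22 110
```

```text
clock: 1.8
position: [0.238, 0.5779, 0.2313]
ee_rot: [0.496, 0.504, -0.496, 0.504]
ft_force: [0.0, 0.1, -0.0]
grip_width: -0.004
clock: 2.0
position: [0.238, 0.5779, 0.2313]
ee_rot: [0.53, 0.469, -0.53, 0.469]
ft_force: [-0.2, -0.1, 0.1]
grip_width: 0.0
t 2.0 counter frame mm [-363.4  522.1  231.3] F [-0.2 -0.1  0.1] grip 0.00045838187564548375
tool axes in counter frame cols [[0.0, 1.0, -0.002], [0.0, -0.002, -1.0], [-1.0, 0.0, -0.0]]
tool shift mm [121.3 249.3 543.7]
```

```bash
python3 -m handwheel '0 25 40 0 0 0 0;0 25 40 0 0 0 0;0 25 40 0 0 0 0;0 25 40 0 0 0 0;0 25 40 0 0 0 0;0 25 40 0 0 0 0;0 25 40 0 0 0 0;0 25 40 0 0 0 0'; python3 -m handwheel '0 24 45 0 0 0 0;0 24 45 0 0 0 0;0 0 45 0 0 0 0;0 0 45 0 0 0 0;0 0 43 0 0 0 0;0 0 0 0 0 0 0'; python3 rel.py -115 -22 110
```

```text
clock: 2.8
position: [0.3988, 0.2344, 0.2316]
ee_rot: [0.528, 0.471, -0.528, 0.47]
ft_force: [2.3, 1.0, 0.4]
grip_width: 0.002
clock: 3.4
position: [0.4182, 0.0058, 0.2317]
ee_rot: [0.53, 0.468, -0.529, 0.468]
ft_force: [0.0, 1.2, -0.9]
grip_width: 0.001
t 3.4 counter frame mm [-115.7  -24.2  231.7] F [-0.1  1.2 -0.9] grip 0.0007943765756795105
tool axes in counter frame cols [[0.001, 1.0, -0.003], [0.001, -0.003, -1.0], [-1.0, 0.001, -0.001]]
tool shift mm [121.7   0.6  -2.1]
```

```bash
python3 -m handwheel '40 0 0 0 0 0 0;40 0 0 0 0 0 0;40 0 0 0 0 0 0;40 0 0 0 0 0 0;25 0 0 0 0 0 0;15 0 0 0 0 0 0;0 0 0 0 0 0 0;0 0 0 0 0 0 0'; python3 rel.py -65 -22 31; python3 - <<'E'
from h import *
for n,(y,x) in dict(top=(120,240),scene=(140,250)).items():
    c=cams.camera(n);cv2.imwrite(f"pics/{n}1.png",cv2.resize(c["color"][y:y+110,x:x+150],None,fx=5,fy=5,interpolation=3))
E
```

```text
clock: 4.2
position: [0.4188, 0.0111, 0.0317]
ee_rot: [-0.529, -0.47, 0.529, -0.47]
ft_force: [-0.4, -0.5, -0.1]
grip_width: -0.0
t 4.2 counter frame mm [-115.7  -18.9   31.7] F [-0.4 -0.5 -0.1] grip -0.00047430047576362797
tool axes in counter frame cols [[0.0, 1.0, 0.003], [-0.0, 0.003, -1.0], [-1.0, 0.0, 0.0]]
tool shift mm [ 0.7 50.7  3.2]
```

View pics/top1.png

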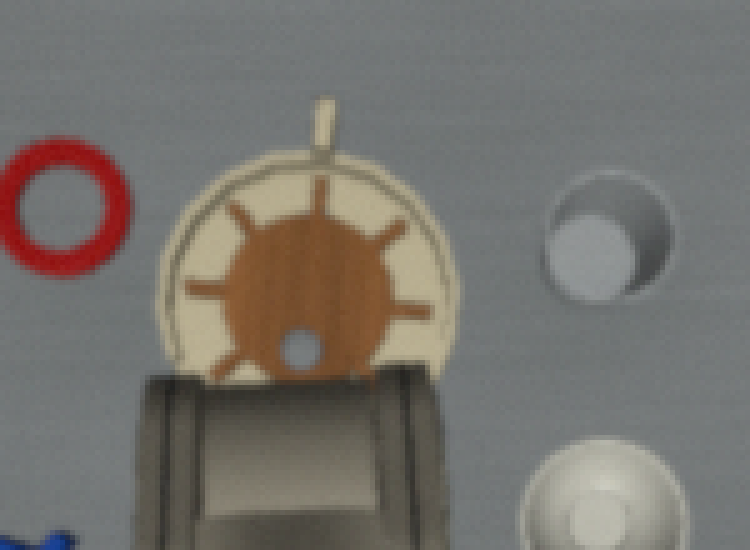

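View pics/scene1.png

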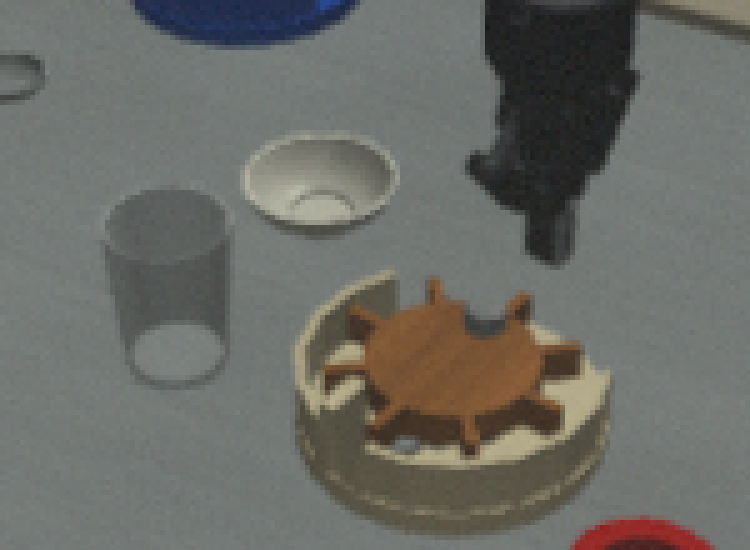

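```bash
python3 -m handwheel '-4 0 3 0 0 0 0;0 15 0 0 0 0 0;0 12 0 0 0 0 0;0 8 0 0 0 0 0;0 8 0 0 0 0 0;0 6 0 0 0 0 0;0 0 0 0 0 0 0;0 0 0 0 0 0 0'; python3 rel.py -65 17 36
```

```text
clock: 5.1
position: [0.4666, 0.002, 0.0352]
ee_rot: [-0.529, -0.469, 0.529, -0.469]
ft_force: [0.6, 0.2, 0.3]
grip_width: -0.004
t 5.1 counter frame mm [-67.3 -22.2  35.2] F [0.6 0.3 0.3] grip -0.004044706931267315
tool axes in counter frame cols [[-0.0, 1.0, 0.0], [-0.0, 0.0, -1.0], [-1.0, -0.0, 0.0]]
tool shift mm [ -0.8   2.3 -39.2]
```

```bash
python3 -m handwheel '0 1 -4 0 0 0 0;0 1 -3 0 0 0 0;0 0 -3 0 0 0 0;0 0 -3 0 0 0 0;0 0 -3 0 0 0 0;0 0 -3 0 0 0 0' ; python3 rel.py -65 17 36;python3 -m handwheel '0 0 -3 0 0 0 0;0 0 -3 0 0 0 0;0 0 -3 0 0 0 0;0 0 -2 0 0 0 0;0 0 0 0 0 0 0;0 0 0 0 0 0 0'; python3 rel.py -65 17 36
```

```text
clock: 5.7
position: [0.4713, 0.021, 0.0353]
ee_rot: [0.529, 0.469, -0.529, 0.469]
ft_force: [0.6, -1.5, -0.6]
grip_width: 0.001
t 5.7 counter frame mm [-64.8  -2.8  35.3] F [ 0.8 -1.5 -0.6] grip 0.0006810492215949035
tool axes in counter frame cols [[0.0, 1.0, 0.0], [0.0, 0.0, -1.0], [-1.0, 0.0, -0.0]]
tool shift mm [ -0.7  -0.2 -19.8]
clock: 6.3
position: [0.4724, 0.0318, 0.0353]
ee_rot: [0.529, 0.469, -0.529, 0.469]
ft_force: [0.6, 0.1, -0.7]
grip_width: 0.001
t 6.3 counter frame mm [-65.1   8.1  35.3] F [ 0.6  0.2 -0.7] grip 0.000915858517671053
tool axes in counter frame cols [[-0.0, 1.0, 0.001], [0.0, 0.001, -1.0], [-1.0, -0.0, -0.0]]
tool shift mm [-0.7  0.1 -8.9]
```

```bash
cat > look.py <<'E'
from h import *
import sys
i=sys.argv[1];o=[]
for n,(y,x) in dict(top=(120,240),scene=(150,260)).items():
    c=cams.camera(n);o.append(cv2.resize(c["color"][y:y+110,x:x+130],None,fx=3,fy=3,interpolation=3))
cv2.imwrite(f"pics/l{i}.png",np.hstack(o))
E
python3 look.py 2
```

```text
(no output)
```

View pics/l2.png

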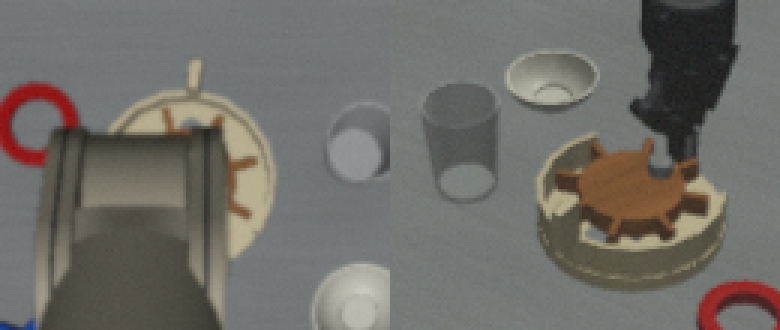

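```bash
python3 -m handwheel '0 0 -3 0 0 0 0;0 0 -2 0 0 0 0;0 0 -2 0 0 0 0;0 0 -2 0 0 0 0;0 0 0 0 0 0 0;0 0 0 0 0 0 0'; python3 rel.py -65 17 36; python3 look.py 3; python3 - <<'E'
from h import *
c=cams.camera("top");P=pts(c);print(P[150:176:2,304].round(3))
E
```

```text
clock: 7.0
position: [0.4735, 0.0407, 0.0353]
ee_rot: [0.529, 0.469, -0.529, 0.469]
ft_force: [0.6, -0.0, -0.7]
grip_width: -0.002
t 7.0 counter frame mm [-65.   17.   35.3] F [ 0.6  0.  -0.7] grip -0.0022573582607433957
tool axes in counter frame cols [[-0.0, 1.0, 0.001], [0.0, 0.001, -1.0], [-1.0, -0.0, -0.0]]
tool shift mm [-0.7  0.  -0. ]
[[0.608 0.006 0.068]
 [0.609 0.007 0.037]
 [0.608 0.007 0.016]
 [0.596 0.007 0.047]
 [0.591 0.007 0.048]
 [0.585 0.007 0.048]
 [0.52  0.    0.402]
 [0.515 0.    0.409]
 [0.511 0.    0.413]
 [0.507 0.    0.417]
 [0.504 0.    0.418]
 [0.5   0.    0.423]
 [0.497 0.    0.424]]
```

View pics/l3.png

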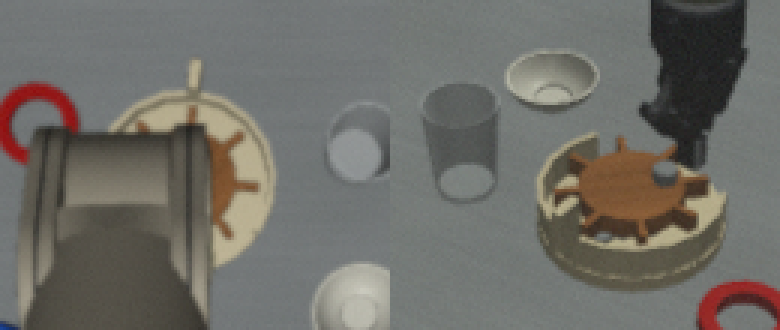

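```bash
python3 -m handwheel '0 -12 0 0 0 0 0;0 -20 0 0 0 0 0;0 -16 0 0 0 0 0;0 0 20 0 0 0 0;0 0 19 0 0 0 0;0 0 0 0 0 0 0'; python3 rel.py -65 -22 36
cat > wh.py <<'E'
from meas import *
for n in("top","scene"):
    c,P,near,H,S,V=measure(n);r=np.array([.536,.016]) if n=="top" else np.array([.5365,.0175])
    D=np.hypot(P[...,0]-r[0],P[...,1]-r[1])
    wood=near&(S>110)&(H>4)&(H<22)&(P[...,2]>.04)&(P[...,2]<.056)
    w=P[wood][:,:2]-r;a=np.arctan2(w[:,1],w[:,0]);m=(np.hypot(*w.T)>.05)&(np.hypot(*w.T)<.067)
    z=np.exp(8j*a[m]).mean()
    kk=(P[...,2]>.055)&(P[...,2]<.068)&(S<70)&(D<.045)
    ka=None
    if kk.sum()>8: k=np.median(P[kk],0);ka=np.degrees(np.arctan2(k[1]-r[1],k[0]-r[0]))
    Q=near&(S>25)&(S<110)&(H>12)&(H<35);f=P[Q&(P[...,2]>.06)&(D>.06)&(D<.11)];fen=P[Q&(P[...,2]>.04)&(P[...,2]<.05)]
    fit=least_squares(lambda p:np.hypot(*(fen[:,:2]-p[:2]).T)-.0755,r,loss="soft_l1",f_scale=.002).x
    print(n,"tab phase",round(np.degrees(np.angle(z))/8,1),round(abs(z),2),m.sum(),"knob world dir",ka,kk.sum(),"fin",f.mean(0).round(3) if len(f) else None,"fencefit",fit.round(4))
E
python3 wh.py
```

```text
clock: 7.75
position: [0.4199, 0.0059, 0.0352]
ee_rot: [-0.53, -0.469, 0.53, -0.468]
ft_force: [-0.2, 0.3, -0.2]
grip_width: 0.002
t 7.75 counter frame mm [-114.   -23.9   35.2] F [-0.3  0.3 -0.2] grip 0.0017379750424944451
tool axes in counter frame cols [[-0.001, 1.0, -0.002], [0.0, -0.002, -1.0], [-1.0, -0.001, -0.0]]
tool shift mm [-0.9 49.  -2. ]
top tab phase -7.1 0.95 58 knob world dir 131.5351394031853 51 fin [0.453 0.007 0.403] fencefit [0.5349 0.0148]
scene tab phase -7.2 0.94 82 knob world dir 125.19771078780376 49 fin [0.461 0.017 0.339] fencefit [0.5367 0.0175]
```

One click done: the knob went from 173° to about 128°, and the counter hasn't moved. Second click next.

```bash
python3 -m handwheel '0 15 -2 0 0 0 0;0 13 0 0 0 0 0;0 11 0 0 0 0 0;0 10 0 0 0 0 0;0 0 0 0 0 0 0'; python3 rel.py -65 17 36; python3 -m handwheel '0 0 -4 0 0 0 0;0 0 -3 0 0 0 0;0 0 -3 0 0 0 0;0 0 -3 0 0 0 0;0 0 -3 0 0 0 0;0 0 -3 0 0 0 0;0 0 -3 0 0 0 0' ; python3 rel.py -65 17 36;python3 -m handwheel '0 0 -3 0 0 0 0;0 0 -3 0 0 0 0;0 0 -3 0 0 0 0;0 0 -3 0 0 0 0;0 0 -3 0 0 0 0;0 0 -2 0 0 0 0;0 0 0 0 0 0 0;0 0 0 0 0 0 0'; python3 rel.py -65 17 36; python3 wh.py
```

```text
clock: 8.35
position: [0.471, 0.0038, 0.0353]
ee_rot: [-0.529, -0.469, 0.529, -0.469]
ft_force: [-0.6, -0.2, 0.9]
grip_width: 0.002
t 8.35 counter frame mm [-63.  -19.9  35.3] F [-0.6 -0.3  0.9] grip 0.0022074421345997398
tool axes in counter frame cols [[0.0, 1.0, 0.001], [-0.001, 0.001, -1.0], [-1.0, 0.0, 0.001]]
tool shift mm [ -0.7  -1.9 -36.9]
clock: 9.05
position: [0.4729, 0.026, 0.0354]
ee_rot: [0.529, 0.469, -0.529, 0.469]
ft_force: [0.6, -1.1, 0.2]
grip_width: -0.0
t 9.05 counter frame mm [-63.9   2.4  35.4] F [ 0.7 -1.1  0.2] grip -5.1601211261128284e-05
tool axes in counter frame cols [[0.0, 1.0, 0.001], [0.0, 0.001, -1.0], [-1.0, 0.0, -0.0]]
tool shift mm [ -0.6  -1.1 -14.6]
clock: 9.85
position: [0.4747, 0.0425, 0.0353]
ee_rot: [0.529, 0.469, -0.529, 0.469]
ft_force: [0.4, -0.2, -0.1]
grip_width: 0.001
t 9.85 counter frame mm [-64.   18.9  35.3] F [ 0.4 -0.2 -0.1] grip 0.0013643601635703454
tool axes in counter frame cols [[0.0, 1.0, 0.0], [0.0, 0.0, -1.0], [-1.0, 0.0, -0.0]]
tool shift mm [-0.7 -1.   1.9]
top tab phase -8.0 0.98 44 knob world dir None 0 fin [0.465 0.042 0.439] fencefit [0.5352 0.0159]
scene tab phase -7.3 0.95 93 knob world dir 80.79343127536885 49 fin [0.485 0.064 0.38 ] fencefit [0.5367 0.0173]
```

Two clicks done, with the knob at about 81° in the scene view. I'll withdraw and do the third.

```bash
python3 -m handwheel '0 -12 0 0 0 0 0;0 -20 0 0 0 0 0;0 -18 0 0 0 0 0;0 0 20 0 0 0 0;0 0 21 0 0 0 0;0 0 0 0 0 0 0;0 0 0 0 0 0 0'; python3 rel.py -65 -22 36; python3 wh.py
```

```text
clock: 10.65
position: [0.4196, 0.0079, 0.0353]
ee_rot: [0.529, 0.469, -0.529, 0.469]
ft_force: [-0.5, 0.3, -0.8]
grip_width: 0.001
t 10.65 counter frame mm [-114.5  -22.    35.3] F [-0.6  0.3 -0.8] grip 0.0006460354179300413
tool axes in counter frame cols [[-0.0, 1.0, -0.0], [0.001, -0.0, -1.0], [-1.0, -0.0, -0.001]]
tool shift mm [-0.7 49.5 -0. ]
top tab phase -7.1 0.95 57 knob world dir 87.18932247109252 53 fin [0.453 0.009 0.403] fencefit [0.5348 0.015 ]
scene tab phase -7.2 0.95 91 knob world dir 81.91252679412365 50 fin [0.46  0.018 0.338] fencefit [0.5369 0.0172]
```

```bash
python3 -m handwheel '0 15 0 0 0 0 0;0 13 0 0 0 0 0;0 11 0 0 0 0 0;0 10 0 0 0 0 0;0 0 0 0 0 0 0'; python3 rel.py -65 17 36; python3 -m handwheel '0 0 -4 0 0 0 0;0 0 -3 0 0 0 0;0 0 -3 0 0 0 0;0 0 -3 0 0 0 0;0 0 -3 0 0 0 0;0 0 -3 0 0 0 0;0 0 -3 0 0 0 0' ; python3 rel.py -65 17 36;python3 -m handwheel '0 0 -3 0 0 0 0;0 0 -3 0 0 0 0;0 0 -3 0 0 0 0;0 0 -3 0 0 0 0;0 0 -3 0 0 0 0;0 0 -2 0 0 0 0;0 0 0 0 0 0 0;0 0 0 0 0 0 0'; python3 -m handwheel '0 -12 0 0 0 0 0;0 -20 0 0 0 0 0;0 -18 0 0 0 0 0;0 0 20 0 0 0 0;0 0 19 0 0 0 0;0 0 0 0 0 0 0;0 0 0 0 0 0 0'; python3 rel.py -65 -22 36; python3 wh.py;python3 look.py 4
```

```text
clock: 11.25
position: [0.4699, 0.0019, 0.0353]
ee_rot: [-0.529, -0.469, 0.529, -0.469]
ft_force: [0.2, -0.6, -0.3]
grip_width: 0.001
t 11.25 counter frame mm [-64.  -21.9  35.3] F [ 0.3 -0.5 -0.3] grip 0.0009895040784441236
tool axes in counter frame cols [[0.001, 1.0, 0.001], [-0.001, 0.001, -1.0], [-1.0, 0.001, 0.001]]
tool shift mm [ -0.7  -1.  -38.9]
clock: 11.95
position: [0.4717, 0.0241, 0.0354]
ee_rot: [0.529, 0.469, -0.529, 0.469]
ft_force: [0.6, -2.2, -0.4]
grip_width: 0.003
t 11.95 counter frame mm [-64.8   0.3  35.4] F [ 0.8 -2.1 -0.4] grip 0.0032920563064725893
tool axes in counter frame cols [[0.0, 1.0, 0.0], [0.0, 0.0, -1.0], [-1.0, 0.0, -0.0]]
tool shift mm [ -0.6  -0.2 -16.7]
clock: 12.75
position: [0.4735, 0.0406, 0.0353]
ee_rot: [0.529, 0.469, -0.529, 0.469]
ft_force: [0.2, 0.9, 0.2]
grip_width: -0.001
clock: 13.45
position: [0.4187, 0.0081, 0.0353]
ee_rot: [0.529, 0.469, -0.529, 0.469]
ft_force: [-0.1, -0.4, -0.1]
grip_width: 0.003
t 13.45 counter frame mm [-115.5  -22.    35.3] F [-0.1 -0.4 -0.1] grip 0.00325117690717882
tool axes in counter frame cols [[-0.0, 1.0, -0.001], [0.001, -0.001, -1.0], [-1.0, -0.0, -0.001]]
tool shift mm [-0.8 50.5  0. ]
top tab phase -7.1 0.95 64 knob world dir 38.02143209087393 55 fin [0.453 0.009 0.403] fencefit [0.5343 0.0149]
scene tab phase -7.0 0.95 92 knob world dir 37.63149818491124 50 fin [0.46  0.018 0.338] fencefit [0.5361 0.0175]
```

View pics/l4.png

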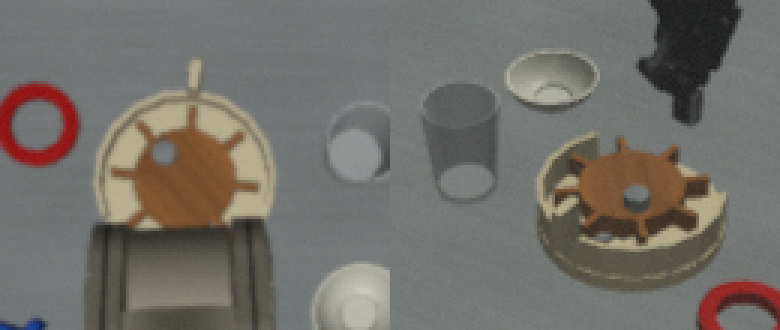

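The knob is one click short at top crop (163,152), at 38° against the fin's -7°. This is the last click.

```bash
python3 -m handwheel '0 15 0 0 0 0 0;0 13 0 0 0 0 0;0 12 0 0 0 0 0;0 10 0 0 0 0 0;0 0 0 0 0 0 0'; python3 rel.py -65 17 36; python3 -m handwheel '0 0 -4 0 0 0 0;0 0 -3 0 0 0 0;0 0 -3 0 0 0 0;0 0 -3 0 0 0 0;0 0 -3 0 0 0 0;0 0 -3 0 0 0 0;0 0 -3 0 0 0 0' ; python3 rel.py -65 17 36;python3 -m handwheel '0 0 -3 0 0 0 0;0 0 -3 0 0 0 0;0 0 -3 0 0 0 0;0 0 -3 0 0 0 0;0 0 -3 0 0 0 0;0 0 -2 0 0 0 0;0 0 0 0 0 0 0;0 0 0 0 0 0 0'; python3 -m handwheel '0 -12 0 0 0 0 0;0 -20 0 0 0 0 0;0 -18 0 0 0 0 0;0 0 0 0 0 0 0;0 0 0 0 0 0 0'; python3 rel.py -65 -22 36; python3 wh.py
```

```text
clock: 14.15
position: [0.4698, 0.002, 0.0353]
ee_rot: [-0.529, -0.469, 0.529, -0.47]
ft_force: [0.0, -0.2, 1.0]
grip_width: -0.002
t 14.15 counter frame mm [-64.  -21.9  35.3] F [ 0.1 -0.2  1. ] grip -0.002101168950605687
tool axes in counter frame cols [[0.001, 1.0, 0.001], [-0.001, 0.001, -1.0], [-1.0, 0.001, 0.001]]
tool shift mm [ -0.7  -1.  -38.9]
clock: 14.85
position: [0.4717, 0.0241, 0.0354]
ee_rot: [0.529, 0.469, -0.529, 0.469]
ft_force: [1.0, -1.0, -0.3]
grip_width: -0.001
t 14.85 counter frame mm [-64.8   0.3  35.4] F [ 1.1 -0.9 -0.3] grip -0.0006687762621872421
tool axes in counter frame cols [[0.0, 1.0, 0.0], [0.0, 0.0, -1.0], [-1.0, 0.0, -0.0]]
tool shift mm [ -0.6  -0.2 -16.7]
clock: 15.65
position: [0.4735, 0.0406, 0.0353]
ee_rot: [0.529, 0.469, -0.529, 0.469]
ft_force: [0.1, -0.8, -0.1]
grip_width: -0.003
clock: 16.15
position: [0.4236, 0.0469, 0.0354]
ee_rot: [0.529, 0.469, -0.529, 0.469]
ft_force: [-1.0, -0.4, 0.0]
grip_width: 0.002
t 16.15 counter frame mm [-115.3   17.2   35.4] F [-1.  -0.5  0. ] grip 0.0023954454031101537
tool axes in counter frame cols [[0.0, 1.0, 0.001], [0.001, 0.001, -1.0], [-1.0, 0.0, -0.001]]
tool shift mm [-0.6 50.3 39.3]
top tab phase -7.6 0.96 56 knob world dir -9.014947129730965 54 fin [0.456 0.036 0.405] fencefit [0.5347 0.0151]
scene tab phase -7.3 0.95 88 knob world dir -4.505056016194272 49 fin [0.466 0.05  0.338] fencefit [0.5353 0.0179]
```

Goal reached. I'll raise the tool clear and look once more.

```bash
python3 -m handwheel '-20 0 0 0 0 0 0;-40 -5 0 0 0 0 0;-40 -5 0 0 0 0 0;-40 0 0 0 0 0 0;-30 0 0 0 0 0 0;0 0 0 0 0 0 0;0 0 0 0 0 0 0'; python3 wh.py; python3 - <<'E'
from h import *
a=cams.camera("top")["color"];b=cams.camera("scene")["color"]
cv2.imwrite("pics/f.png",np.hstack([cv2.resize(a[120:220,240:370],None,fx=3,fy=3),cv2.resize(b[150:250,260:390],None,fx=3,fy=3)]));cv2.imwrite("pics/fs.png",b)
for n,i in(("top",a),("scene",b)):
    d=cv2.absdiff(i,cv2.imread(f"pics/{n}0.png")).max(2)>45
    k,l,s,_=cv2.connectedComponentsWithStats(d.astype(np.uint8));print(n,[x.tolist() for x in s[1:] if x[4]>25])
E
```

```text
clock: 16.95
position: [0.4145, 0.0478, 0.2055]
ee_rot: [0.53, 0.469, -0.529, 0.469]
ft_force: [-0.6, -0.2, -0.2]
grip_width: -0.003
top tab phase -7.8 0.97 59 knob world dir -8.95053119970299 55 fin [0.45  0.032 0.572] fencefit [0.5348 0.0154]
scene tab phase -7.0 0.95 82 knob world dir -4.694510406448239 51 fin [0.46  0.048 0.44 ] fencefit [0.5357 0.0177]
top [[299, 165, 8, 7, 46], [212, 176, 94, 113, 3566], [296, 186, 8, 8, 47], [310, 243, 11, 27, 36], [304, 273, 40, 66, 896], [17, 324, 24, 26, 315], [321, 340, 45, 60, 1270], [280, 358, 65, 42, 2018]]
scene [[363, 0, 48, 21, 511], [449, 0, 17, 2, 27], [444, 8, 21, 21, 367], [395, 28, 12, 16, 84], [443, 31, 13, 17, 102], [364, 33, 4, 19, 35], [360, 57, 35, 82, 1736], [421, 80, 8, 7, 45], [611, 90, 29, 50, 655], [343, 201, 8, 6, 34], [330, 211, 8, 8, 47]]
```

View pics/f.png

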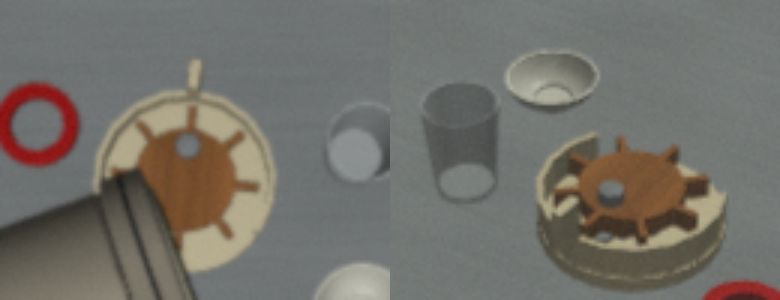

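View pics/fs.png

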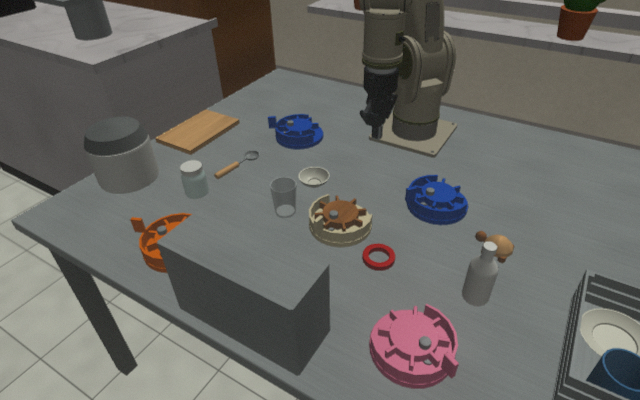

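The knob (top crop 188,145) lines up with the fin (195,72). Apart from the arm, only the knob's old and new spots differ from the first pictures.

```bash
python3 -c "
from workcell import hand_in
hand_in()"
```

```text
the job is handed in; nothing more can be done
```

The cream counter's knobbed tab now points at the tall fin and is resting in that click. The wheel started four clicks short, and I pushed it round clockwise one click at a time with the closed fingertip, withdrawing after each push.

**Wheel position:** In the last pictures the knob's direction measured -9° from the top camera and -5° from the scene camera. The fin is at about -7°, so the two readings differ from it by about 2° either way. The tabs line up at -7° to -8°, as they did at the start, so the wheel is not caught between clicks.

**Everything else:** The counter did not move, within about 1 mm. Comparing the first and last pictures, only the arm and the knob changed. The arm blocked part of the last top view, including one of the blue look-alikes, but the scene view shows that area unchanged.

**Limits:** My force readings between moves were never above about 2.5 N. The clock stood at about 17 s of the 51 s allowed, and the arm was raised clear before I handed in. No check failed.

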